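# Show the middle cylinder's spark plug to the inspection camera

### The job

The engine misfires on its middle cylinder, so get the inspection camera ready: push its carriage fully home against the end stop, then swing the clamp lever across as far as it goes to lock it. Take the middle spark plug out of the rack and hold it up to the camera with its firing end pointing straight into the lens, centred on the lens and 80 mm from the glass; finish while still holding it there. Do not touch the camera itself, and leave the other plugs and the things lying about where they are.

Things in the scene. Friction and masses are not known exactly. Their poses are not given: they have to be found in the camera images.
- carriage (a joint): slide of the camera carriage on its stand, in m: 0 parked, 0.060 fully home against the end stop; starts below 0.028. It moves level, the way the camera looks (roughly to the robot's left), and takes about 3 N to push. The stand is a grey plate 170 x 210 x 12 mm fixed to the bench.
- push_post (a point): point on the axis of the carriage's upright black push post, 20 mm thick, its top 94 mm above the bench; the point is 18 mm below the top (76 mm above the bench). The post stands on the robot's side of the stand, 115 mm beside the camera's column, and is free all round down to 64 mm above the bench. It goes with the carriage.
- lever (a joint): clamp lever, in rad: 0 to 0.3 open at the start (arm toward the robot, square to the slide), 1.57 locked (arm the way the camera looks). Turns clockwise seen from above about an upright axis with 1 N at its knob; stays where left. Unless the carriage is home, a fixed bar stops its cam at about 1.1; locked, it lets the carriage back 3 mm at most.
- lever_knob (a point): point on the axis of the lever's upright black knob, 16 mm thick, top 94 mm above the bench, free down to 60 mm above the bench; the point is 76 mm above the bench and goes round with the lever.
- lever_pivot (a point): point on the lever's upright hinge axis, 76 mm above the bench, level with the knob point and 60 mm from it. It goes with the carriage, 70 mm ahead of the push post.
- camera: black inspection camera on the carriage's column, looking 30 degrees down; housing 46 mm square, ring light 64 mm across round the lens. Origin at the centre of the lens's front glass, 235 mm above the bench; its own y axis points out of the lens the way it looks, x is level. It goes with the carriage.
- plug_mid: the middle spark plug of the rack's three, 76 mm long, 55 g, lying level. Origin on its axis in the middle of its steel hexagon (12 mm long, 21 mm across flats, flats square to x), 45 mm above the bench; y runs along it to the firing end, z is up. Hexagon and 20 mm collar: y -6 to +12 mm; 14 mm thread: +12 to +31; white insulator, 11 mm thick: -8 to -32; terminal: to -40.
- plug_mid_tip (a point): tip of the firing end of the middle plug, on its axis, 36.5 mm from the middle of the hexagon, the plug's y axis being its own.
- plug_rack: fixed aluminium rack 190 x 58 mm: two upright notched sheets 50 mm high carry three plugs side by side, 60 mm apart, firing ends away from the robot. Origin under its centre; x runs along it to the robot's right, y to the firing ends. Between the sheets it is open for fingers from 22 mm behind to 19 mm ahead of the hexagons' middles, down to 3 mm above the bench.
- plug_left: spark plug like the middle one, 60 mm to the left of it in the rack; stays there.
- plug_right: spark plug like the middle one, 60 mm to the right of it in the rack; stays there.
- pliers: pliers with red handles, 198 mm long; only lies about
- big_bolt: steel hexagon bolt, 112 mm long, lying; only lies about
- nut_a: steel hexagon nut, 32 mm wide; only lies about
- tape_measure: tape measure standing on edge, 75 x 35 x 67 mm; only lies about
- screwdriver_red: screwdriver with red handle, 210 mm long; only lies about
- coil_spring: steel coil spring, 82 mm long, lying; only lies about
- bearing: ball bearing, 52 mm across, 15 mm thick; only lies about
There are look-alikes about, which are no part of the job. What is shaped like the plug_mid but orange is not meant.

How it is judged:
On the way, in this order (a step that is already met when the one before it is completed fails the run):
1. the carriage is home against its stop (value of joint carriage above 0.056 m), for 0.2 s.
2. the lever is swung to lock, the carriage still home (value of joint carriage above 0.056 m and value of joint lever above 1.4 rad), for 0.2 s.
At the end, for the whole second after the job is handed in: Carriage home within 4 mm, lever locked within 10 deg; plug held still in the air by the fingers alone, its tip 65 to 95 mm in front of the glass and within 10 mm of the lens axis sideways and up and down, its axis within 12 deg of the lens axis, firing end to the lens (all of step 2 and y of plug_mid_tip in the frame of camera between 0.065 and 0.095 m and x of plug_mid_tip in the frame of camera between -0.01 and 0.01 m and z of plug_mid_tip in the frame of camera between -0.01 and 0.01 m and angle between the y axis of plug_mid and the y axis of camera, either way round below 0.21 rad and y of plug_mid in the frame of camera above 0.085 m and height (world z) of plug_mid above 0.13 m and contact force between plug_mid and the fingers above 1 N and contact force between plug_mid and plug_rack below 0.3 N and linear speed of plug_mid below 0.02 m/s); the arm keeps its last pose, push and grip.
It fails at once if the camera is touched (contact force between camera and anything else above 1 N).
It fails at once if another plug is moved more than 15 mm (distance of any of plug_left, plug_right from where it was at the start of the episode above 0.015 m).
It fails at once if a thing lying about is moved more than 30 mm (distance of any of pliers, big_bolt, nut_a, tape_measure, screwdriver_red, coil_spring, bearing from where it was at the start of the episode above 0.03 m).
It also fails if it takes over 64 s, if anything falls off the work surface, if the arm or the gripper's body presses on something with over 40 N, if the wrist force passes 120 N, or if a joint passes its speed limit or range.

### The arm

A 6-joint arm with a two-finger parallel gripper is mounted at the origin on a cart in front of the work surface, level with it; the furniture and walls round the work are solid. World frame = base frame: x ahead of the robot, y to its left, z up, the work surface at z = 0. Lengths are in m, angles in rad, forces in N, time in s.
With the tool pointing down it reaches from about 0.4 to 0.825 m from the base axis. Payload 7 kg.
Tool frame: the origin (TCP) lies midway between the tips of the shut fingers; the grasp point (between the pads) lies 19 mm behind it; z points along the fingers, x is the direction in which the jaws open and shut, and the axes are right-handed (so a half turn about z gives the same grasp; the last joint's range is limited). The gripper opens to 88 mm and grips with 3 to 60 N. Pads are 19 mm wide; open, the fingers measure 130 mm over their backs; the gripper's body (78 mm by 193 mm) begins 47 mm behind the grasp point.
Start: joints at [1.614, 0.359, 0.012, 0, -1.224, -0.288], TCP at [0.164, 0.655, 0.227] pointing down, gripper open.
Joint ranges: [-3.07, 3.07], [-1.43, 2.12], [-1.02, 1.25], [-3.03, 1.67], [-3.05, -0], [-3.03, 3.03]. Speed limits (rad/s): [2.39, 2.39, 3.01, 3.14, 3.14, 3.14].

### API

Orientations are given as [roll, pitch, yaw] about the fixed x, y, z axes, in that order (R = Rz(yaw) Ry(pitch) Rx(roll)).
In Python, from station import arm, grab_frame, camera_params gives the robot as it stands.
- The arm moves only by the shell command python3 -m handwheel 'ROWS' [FORCE]. ROWS is JSON, a list that holds one entry, the list of rows, each a list of 5 numbers: the finger opening in m, from 0 to 0.0876, then the shift along the tool's x, y, z in m, then the turn about the tool's z in degrees. A call has 1 to 20 rows; each row is the pose to reach, as a shift and turn from the pose measured when the call began, along the tool's axes at that moment; what a row does not reach only later rows make up. A row lasts 1/12 s, in which the tool goes at most 41.7 mm and 7.16 degrees, less where a joint would pass 70% of its speed; a pose out of reach is approached as far as the arm can. A call with a gripper value outside its range is refused whole. The fingers move at their own pace and stop on an object; FORCE is the grip in N (left out, the last holds). Time passes only in rows, so rows that repeat a pose let the fingers close. It gives the time, the measured TCP pose, the force and the opening at its end, in the units of the state.
- arm.get_state(): the state, without advancing time (a new reading comes with each control period).
- grab_frame(name): name is "side" or "top" or "wrist"; returns the picture (480x640x3 uint8, blue, green, red); there is no depth.
- camera_params(name): a dict with "intrinsics" (3x3 intrinsics, pixels), "R" (3x3) and "t" (3): a world point X has camera coordinates R X + t; the wrist camera has in their place "tool_from_camera" (4x4, takes a point from camera to tool coordinates, whose origin is the TCP and whose axes are the tool frame's). Camera axes: x right, y down, z forward; pixel columns grow to the right and rows downward; lengths in m; the calibration is good to about 2 mm. A picture is of the moment at which its call begins: read the wrist's pose just before it. camera_params takes no time and is no camera call.
- arm.job_done(): hands the job in, once; it reports no verdict.
The state is a dict: "t": time; "q": joint angles; "qd": joint speeds; "joint_efforts": joint torques, N m; "eef_pos": TCP position; "ee_rot": TCP orientation; "force": force on the tool from outside, world axes, zero at the start; "moment": the same for the moment, N m; "width": finger opening in m.
Only numpy, scipy, OpenCV 4.12 (cv2) and the standard library are available. Lean on these libraries where they do the work, as an engineer would, in place of code of your own. Each camera call takes 0.05 s, during which the arm holds its last target.

## Working session

There is one attempt and no reset: what is moved stays moved. The work goes in short steps, Python scripts to look and compute and a shell command to move; the robot and the scene stay as the last step left them, time stands still between calls to the robot, and variables do not carry over. Pictures are saved under pics/ and viewed, and the job is handed in when it is done.

```bash
ls; mkdir -p pics
python3 - <<'E'
from station import arm, grab_frame, camera_params
import cv2,numpy as np
np.set_printoptions(precision=4,suppress=True)
print(arm.get_state())
for n in("side","top","wrist"):
    cv2.imwrite(f"pics/{n}0.png",grab_frame(n)); p=camera_params(n); print(n,{k:np.array(v) for k,v in p.items()})
E
```

```text
pics
{'t': 0.0, 'q': array([ 1.6141,  0.3594,  0.0111, -0.0003, -1.2241, -0.2881]), 'qd': array([ 0.0006, -0.002 ,  0.0008, -0.0009, -0.0007,  0.0005]), 'joint_efforts': array([  0.0003, -58.2721,  29.3052,   6.9972,   0.007 ,  -0.0002]), 'eef_pos': array([0.1635, 0.6544, 0.2256]), 'ee_rot': array([-3.1414, -0.0017, -1.8157]), 'force': array([-0.161 , -0.5416,  0.6426]), 'moment': array([ 0.0177, -0.0263,  0.0117]), 'width': 0.08757775526627457}
side {'intrinsics': array([[538.0452,   0.    , 322.5802],
       [  0.    , 538.0452, 239.9029],
       [  0.    ,   0.    ,   1.    ]]), 'R': array([[-0.7543,  0.6565,  0.0102],
       [ 0.5785,  0.6719, -0.4624],
       [-0.3105, -0.3429, -0.8866]]), 't': array([ 0.4512, -0.238 ,  1.5105])}
top {'intrinsics': array([[617.5098,   0.    , 331.2282],
       [  0.    , 617.5098, 234.7888],
       [  0.    ,   0.    ,   1.    ]]), 'R': array([[ 0.0282, -0.9996, -0.0047],
       [-0.9879, -0.0272, -0.1525],
       [ 0.1523,  0.0089, -0.9883]]), 't': array([-0.0511,  0.5863,  1.3792])}
wrist {'intrinsics': array([[397.8349,   0.    , 320.3946],
       [  0.    , 397.8349, 241.1199],
       [  0.    ,   0.    ,   1.    ]]), 'tool_from_camera': array([[ 1.    , -0.0002,  0.0004,  0.0005],
       [ 0.0001,  0.9601,  0.2798, -0.0762],
       [-0.0004, -0.2798,  0.9601, -0.1588],
       [ 0.    ,  0.    ,  0.    ,  1.    ]])}
```

View pics/side0.png

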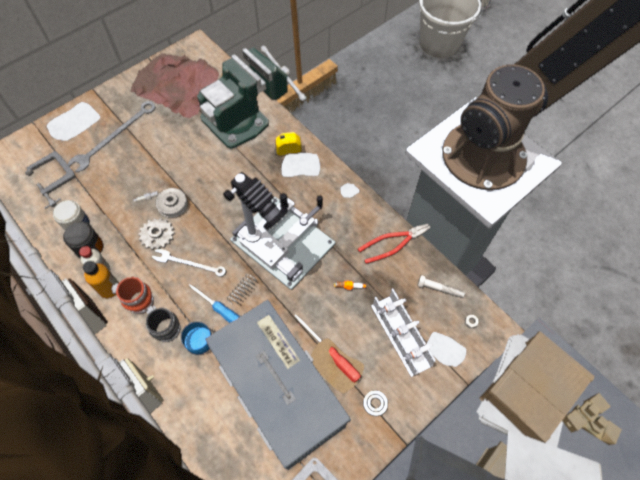

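View pics/top0.png

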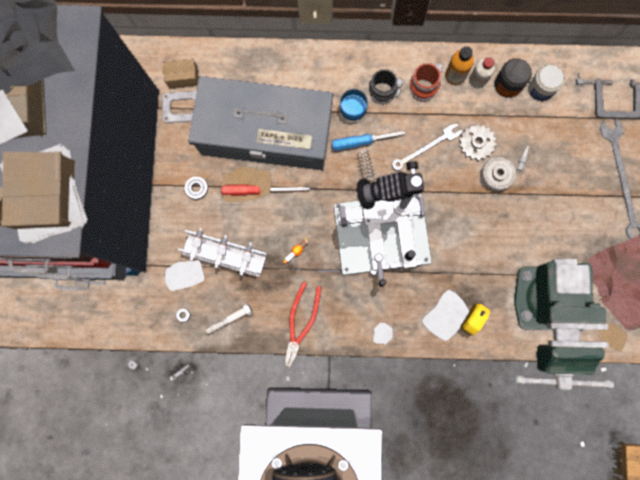

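View pics/wrist0.png

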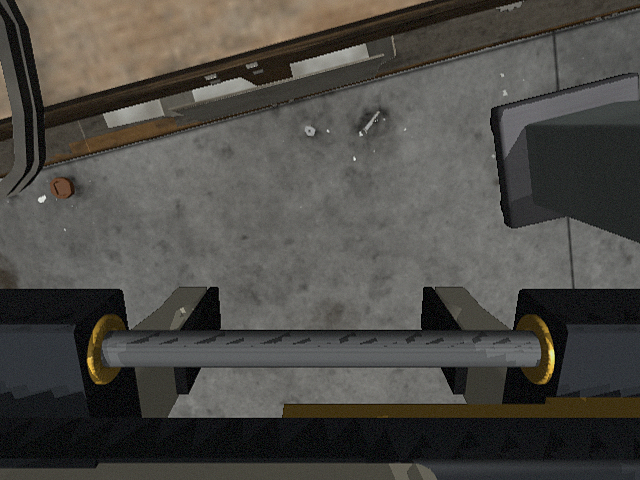

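Run:
```python
import cv2
t=cv2.imread("pics/top0.png"); s=cv2.imread("pics/side0.png")
cv2.imwrite("pics/t_c.png",cv2.resize(t[155:295,330:450],None,fx=5,fy=4.28*5/5,interpolation=cv2.INTER_CUBIC)) if 0 else cv2.imwrite("pics/t_c.png",cv2.resize(t[160:280,325:445],None,fx=5,fy=5,interpolation=cv2.INTER_CUBIC))
cv2.imwrite("pics/s_c.png",cv2.resize(s[160:290,220:350],None,fx=4.6,fy=4.6,interpolation=cv2.INTER_CUBIC))
cv2.imwrite("pics/t_r.png",cv2.resize(t[220:290,170:330],None,fx=5,fy=5,interpolation=cv2.INTER_CUBIC))
cv2.imwrite("pics/s_r.png",cv2.resize(s[270:390,330:450],None,fx=5,fy=5,interpolation=cv2.INTER_CUBIC))
```

```text
(no output)
```

View pics/t_c.png

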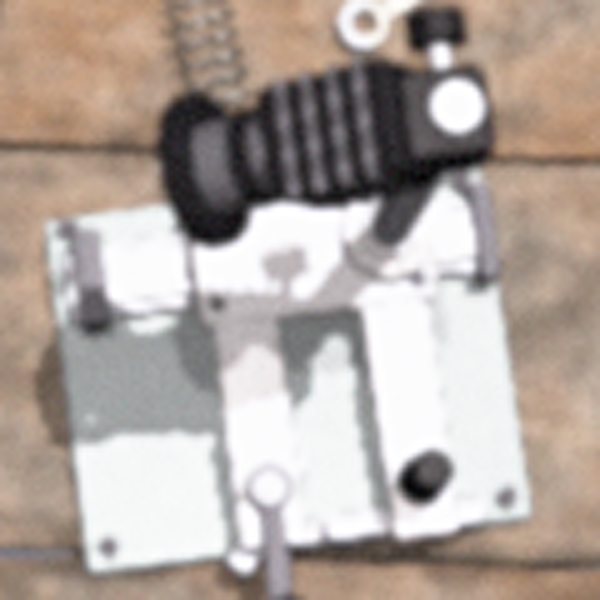

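View pics/s_c.png

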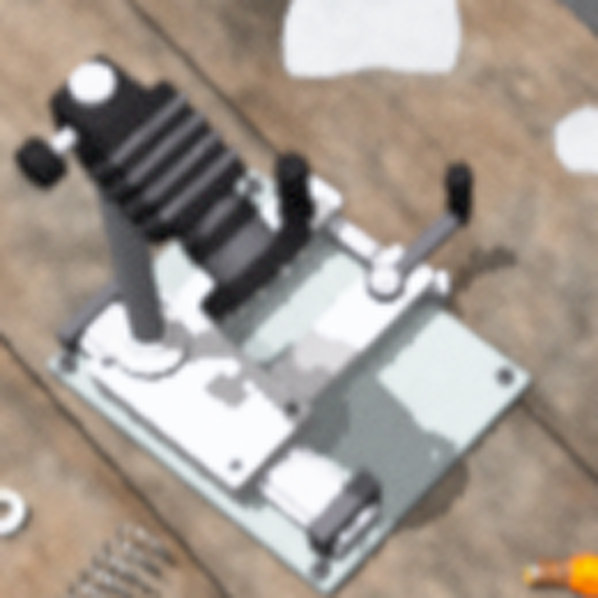

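View pics/t_r.png

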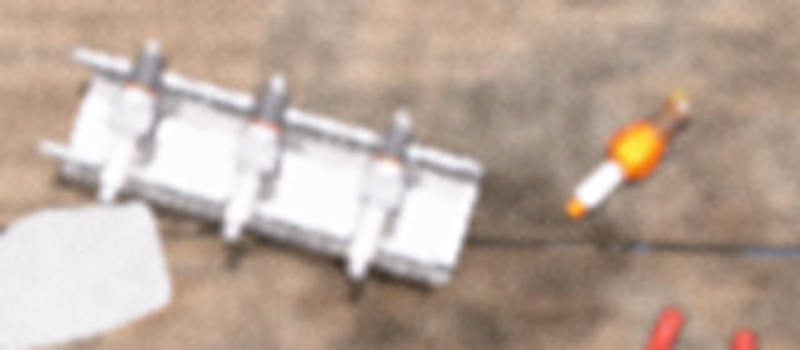

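View pics/s_r.png

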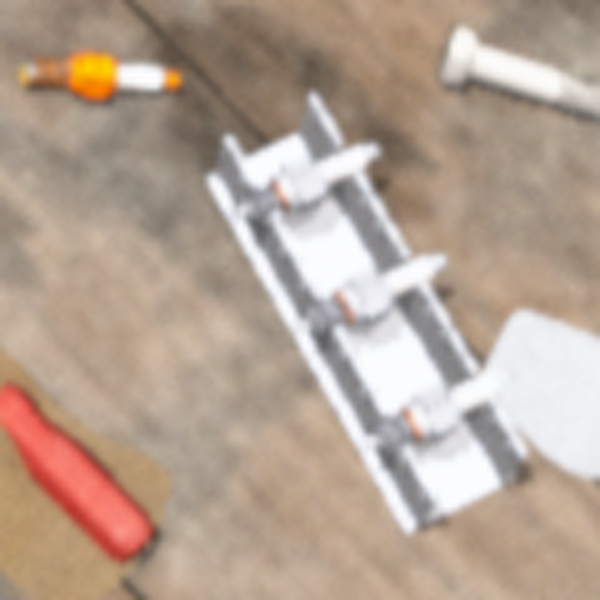

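```bash
cat > h.py <<'E'
import numpy as np, cv2
from station import arm, grab_frame, camera_params
from scipy.spatial.transform import Rotation as Ro
np.set_printoptions(precision=4,suppress=True)
def cam(n,st=None):
    p=camera_params(n); K=np.array(p["intrinsics"])
    if n=="wrist":
        T=np.array(p["tool_from_camera"]); Rt=Ro.from_euler('xyz',st["ee_rot"]).as_matrix()
        R=Rt@T[:3,:3]; C=Rt@T[:3,3]+st["eef_pos"]
    else:
        R=np.array(p["R"]).T; C=-R@np.array(p["t"])
    return K,R,C
def ray(n,uv,st=None):
    K,R,C=cam(n,st); d=R@np.linalg.inv(K)@np.array([uv[0],uv[1],1.]); return C,d/np.linalg.norm(d)
def onz(n,uv,z,st=None):
    C,d=ray(n,uv,st); return C+d*(z-C[2])/d[2]
def tri(rays):
    A=np.zeros((3,3));b=np.zeros(3)
    for C,d in rays:
        P=np.eye(3)-np.outer(d,d);A+=P;b+=P@C
    X=np.linalg.solve(A,b); return X,[float(np.linalg.norm((np.eye(3)-np.outer(d,d))@(X-C))) for C,d in rays]
def proj(n,X,st=None):
    K,R,C=cam(n,st); c=K@(R.T@(np.array(X)-C)); return c[:2]/c[2]
E
python3 - <<'E'
from h import *
T=lambda x,y:(325+x/5,160+y/5)
S=lambda x,y:(220+x/4.6,160+y/4.6)
T2=lambda x,y:(170+x/5,220+y/5); S2=lambda x,y:(330+x/5,270+y/5)
print("cams",cam("top")[2],cam("side")[2])
for nm,t,s,z in[("post",T(433,468),S(292,163),.094),("knob",(381,281.5),S(461,172),.094),("pivotcap",T(268,487),S(386,277),.07)]:
    print(nm,onz("top",t,z),onz("side",s,z),tri([ray("top",t),ray("side",s)]))
c=[onz("top",T(*p),.012)[:2] for p in[(48,222),(478,170),(530,515),(92,570)]]
print("plate",np.array(c)); c=np.array(c)
for i in range(4):
    d=c[(i+1)%4]-c[i];print(np.linalg.norm(d),np.degrees(np.arctan2(d[1],d[0])))
# plugs terminal end & tip
for nm,a,b,a2,b2 in[("L",(110,195),(152,48),(492,385),(392,435)),("M",(233,237),(277,82),(437,260),(318,320)),("R",(357,275),(402,118),(373,153),(255,205))]:
    for z in (.045,):
        A=onz("top",T2(*a),z);B=onz("top",T2(*b),z);print(nm,A,B,np.linalg.norm(A-B),np.degrees(np.arctan2(*(B-A)[1::-1])))
        A=onz("side",S2(*a2),z);B=onz("side",S2(*b2),z);print("  s",A,B,np.linalg.norm(A-B),np.degrees(np.arctan2(*(B-A)[1::-1])))
E
```

```text
cams [ 0.3705 -0.0474  1.4522] [0.947  0.3817 1.2245]
post [ 0.5427 -0.2142  0.094 ] [ 0.543  -0.2123  0.094 ] (array([ 0.5425, -0.214 ,  0.0918]), [0.0006147737923933124, 0.0006147737923932593])
knob [ 0.479  -0.1475  0.094 ] [ 0.4778 -0.1488  0.094 ] (array([ 0.4789, -0.1474,  0.0968]), [0.00010434576549663306, 0.00010434576549670261])
pivotcap [ 0.535 -0.143  0.07 ] [ 0.5417 -0.1362  0.07  ] (array([ 0.5365, -0.1436,  0.0545]), [0.0005624230148641736, 0.000562423014864282])
plate [[ 0.6659 -0.0404]
 [ 0.6967 -0.2445]
 [ 0.5321 -0.2698]
 [ 0.5006 -0.0655]]
0.20645176974134427 -81.40956277443965
0.16648495541691405 -171.24368511636064
0.20679731786866204 98.76200038341504
0.16710353513549991 8.637538355345965
L [0.5225 0.283  0.045 ] [0.5913 0.2679 0.045 ] 0.07043489672233268 -12.419311459572356
  s [0.532 0.285 0.045] [0.5822 0.2716 0.045 ] 0.051954368740082385 -14.922834251535713
M [0.5047 0.2255 0.045 ] [0.577  0.2092 0.045 ] 0.07405822717212028 -12.677146295784457
  s [0.5086 0.2277 0.045 ] [0.5699 0.2123 0.045 ] 0.0632874591888746 -14.123626528044593
R [0.4889 0.1678 0.045 ] [0.5618 0.1507 0.045 ] 0.07489492516419131 -13.179794708438688
  s [0.4937 0.1715 0.045 ] [0.5534 0.1538 0.045 ] 0.062201993633471994 -16.449335610531797
```

```bash
cat >> h.py <<'E'
def rel(*pts,yaw=None):
    st=arm.get_state(); R=Ro.from_euler('xyz',st["ee_rot"]).as_matrix()
    print("t",st["t"],"pos",st["eef_pos"],"yaw",np.degrees(st["ee_rot"][2]),"F",st["force"],"w",st["width"],"q6",st["q"][5])
    for p in pts: print(p,"->",np.round(R.T@(np.array(p)-st["eef_pos"]),4))
    if yaw is not None: print("turn",(np.degrees(st["ee_rot"][2])-yaw+180)%360-180)
E
python3 -c "
from h import *
rel((.45,.35,.35),(.48,0,.35),(.46,-.2,.3),yaw=98.7)"; python3 -m handwheel --help | head -20
```

```text
t 0.15 pos [0.1635 0.6545 0.2258] yaw -104.0313340274675 F [ 0.3717  0.3449 -0.3777] w 0.08775163062373874 q6 -0.28811244857429574
(0.45, 0.35, 0.35) -> [ 0.2262 -0.3518 -0.1238]
(0.48, 0, 0.35) -> [ 0.5584 -0.4657 -0.1234]
(0.46, -0.2, 0.3) -> [ 0.7573 -0.4948 -0.0731]
turn 157.26866597253252invalid input: not JSON, or not a number
```

```bash
python3 -m handwheel '[[[0.044,0,0,-0.08,5],[0.044,0.02,-0.03,-0.11,12],[0.044,0.04,-0.06,-0.123,20],[0.044,0.065,-0.1,-0.123,26],[0.044,0.09,-0.14,-0.123,33],[0.044,0.115,-0.175,-0.123,40],[0.044,0.14,-0.21,-0.123,47],[0.044,0.16,-0.245,-0.123,54],[0.044,0.18,-0.28,-0.123,60],[0.044,0.205,-0.315,-0.123,67],[0.044,0.23,-0.35,-0.123,74],[0.044,0.265,-0.365,-0.123,80],[0.044,0.3,-0.377,-0.123,87],[0.044,0.34,-0.39,-0.123,94],[0.044,0.375,-0.402,-0.123,100],[0.044,0.41,-0.415,-0.123,105],[0.044,0.45,-0.428,-0.123,110],[0.044,0.48,-0.44,-0.123,115],[0.044,0.52,-0.45,-0.123,120],[0.044,0.558,-0.465,-0.123,120]]]'
python3 -c "
from h import *
rel((.5427,-.2135,.20),(.5427,-.2135,.072),yaw=98.7)
print(arm.get_state()['q'])"
```

```text
t: 1.82
eef_pos: [0.478, 0.0029, 0.3499]
ee_rot: [-3.141, 0.001, 2.368]
force: [1.3, 0.6, -0.2]
width: 0.0436
t 1.8167 pos [0.478  0.0029 0.3499] yaw 135.67476388260673 F [ 1.2862  0.5972 -0.1855] w 0.04360096722733605 q6 -1.1933669546619043
(0.5427, -0.2135, 0.2) -> [-0.1974 -0.1095  0.1501]
(0.5427, -0.2135, 0.072) -> [-0.1973 -0.1095  0.2781]
turn 36.97476388260674
[ 0.4196 -0.0337 -0.1903  0.0009 -1.4142 -1.1934]
```

```bash
python3 -m handwheel '[[[0.044,-0.03,-0.017,0.0,7],[0.044,-0.065,-0.036,0.02,14],[0.044,-0.1,-0.055,0.04,21],[0.044,-0.13,-0.072,0.06,28],[0.044,-0.165,-0.09,0.08,35],[0.044,-0.197,-0.1095,0.11,37],[0.044,-0.197,-0.1095,0.14,37],[0.044,-0.197,-0.1095,0.15,37],[0.044,-0.197,-0.1095,0.15,37]]]'
python3 - <<'E'
from h import *
rel((.5427,-.2135,.072),yaw=98.7)
st=arm.get_state()
cv2.imwrite("pics/w1.png",grab_frame("wrist"));cv2.imwrite("pics/t1.png",grab_frame("top"))
print(proj("wrist",(.5427,-.2135,.094),st),proj("wrist",(.479,-.148,.094),st))
E
```

```text
t: 2.57
eef_pos: [0.5401, -0.2136, 0.1962]
ee_rot: [-3.135, -0.001, 1.72]
force: [-1.1, -0.0, 0.7]
width: 0.0443
t 2.5667 pos [ 0.5401 -0.2136  0.1962] yaw 98.55464937426989 F [-1.1132 -0.0483  0.6933] w 0.04433369600662594 q6 -1.3813048077476284
(0.5427, -0.2135, 0.072) -> [-0.0005  0.0035  0.1241]
turn -0.14535062573011714
[320.9551 244.6626] [435.4586 165.8741]
```

View pics/w1.png

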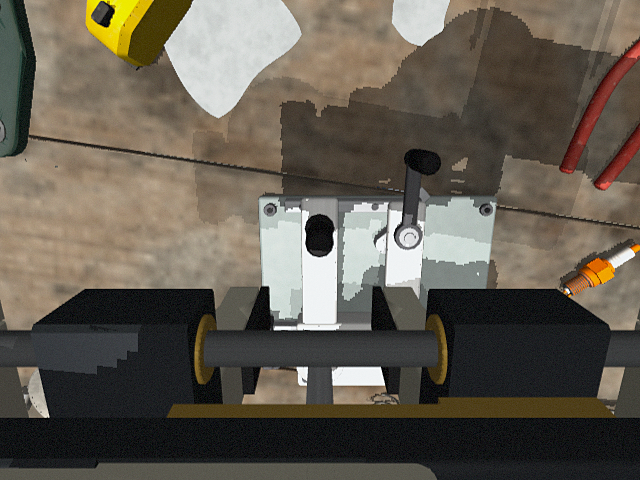

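```bash
python3 - <<'E'
from h import *
st=arm.get_state()
for n,uv,z in(("post",(320,238),.094),("knob",(428,161),.094),("piv",(408,237),.07)): print(n,onz("wrist",uv,z,st))
E
python3 -m handwheel '[[[0.044,-0.0005,0.0035,0.03,0],[0.044,-0.0005,0.0035,0.06,0],[0.044,-0.0005,0.0035,0.09,0],[0.044,-0.0005,0.0035,0.115,0],[0.044,-0.0005,0.0035,0.124,0],[0.044,-0.0005,0.0035,0.124,0]]]'
```

```text
post [ 0.5429 -0.2143  0.094 ]
knob [ 0.4802 -0.1522  0.094 ]
piv [ 0.5388 -0.1477  0.07  ]
t: 3.17
eef_pos: [0.5464, -0.2123, 0.0769]
ee_rot: [-3.141, 0.001, 1.724]
force: [0.1, 1.0, 0.5]
width: 0.0441
```

```bash
python3 -m handwheel '[[[0.044,0.01,0,0,0],[0.044,0.02,0,0,0],[0.044,0.028,0,0,0],[0.044,0.034,0,0,0],[0.044,0.04,0,0,0],[0.044,0.045,0,0,0],[0.044,0.05,0,0,0]]]'; python3 -c "
from h import *
rel()
cv2.imwrite('pics/w2.png',grab_frame('wrist'))"
```

```text
t: 3.75
eef_pos: [0.5403, -0.1648, 0.0784]
ee_rot: [3.14, 0.006, 1.727]
force: [9.5, -48.0, -13.1]
width: 0.0439
t 3.75 pos [ 0.5403 -0.1648  0.0784] yaw 98.93524724089045 F [  9.486  -47.9666 -13.118 ] w 0.04387866072332451 q6 -1.4742506156897612
```

View pics/w2.png

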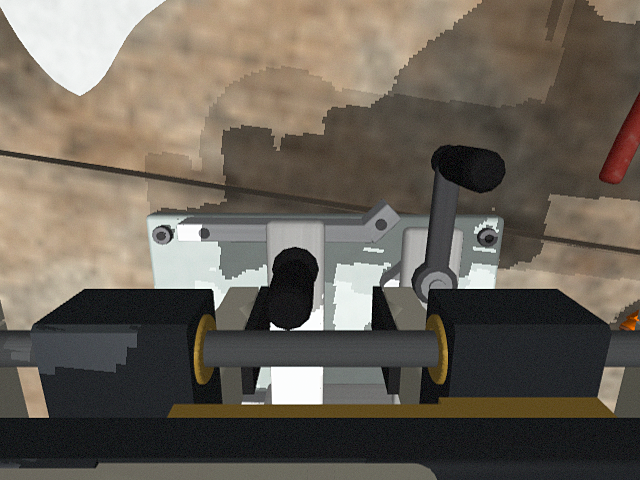

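```bash
python3 -m handwheel '[[[0.044,-0.008,0,0,0],[0.044,-0.012,0,0,0],[0.044,-0.012,0,-0.03,0],[0.044,-0.012,0,-0.06,0],[0.044,-0.012,0,-0.09,0],[0.044,0.01,-0.03,-0.105,0],[0.044,0.03,-0.06,-0.105,0],[0.044,0.05,-0.06,-0.105,0],[0.044,0.05,-0.06,-0.105,0]]]'
python3 - <<'E'
from h import *
rel((.48,-.11,.072))
st=arm.get_state()
cv2.imwrite('pics/w3.png',grab_frame('wrist'));t=grab_frame('top');cv2.imwrite('pics/t3.png',cv2.resize(t[160:280,325:445],None,fx=5,fy=5,interpolation=cv2.INTER_CUBIC))
s=grab_frame('side');cv2.imwrite('pics/s3.png',cv2.resize(s[160:290,220:350],None,fx=4.6,fy=4.6,interpolation=cv2.INTER_CUBIC))
import pickle;pickle.dump(st,open('st3.pkl','wb'))
E
```

```text
t: 4.55
eef_pos: [0.4708, -0.1223, 0.1833]
ee_rot: [3.139, 0.005, 1.727]
force: [0.6, 0.7, -0.1]
width: 0.0443
t 4.55 pos [ 0.4708 -0.1223  0.1833] yaw 98.95415234838346 F [ 0.6187  0.6764 -0.0992] w 0.044257222831128845 q6 -1.572563561043384
(0.48, -0.11, 0.072) -> [0.0113 0.0107 0.1112]
```

View pics/w3.png

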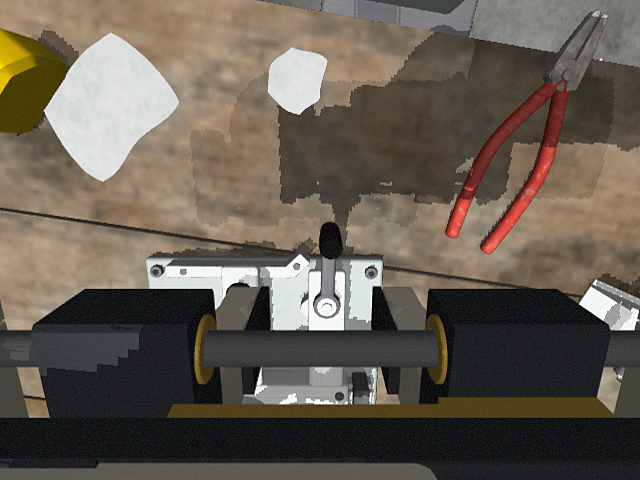

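View pics/t3.png

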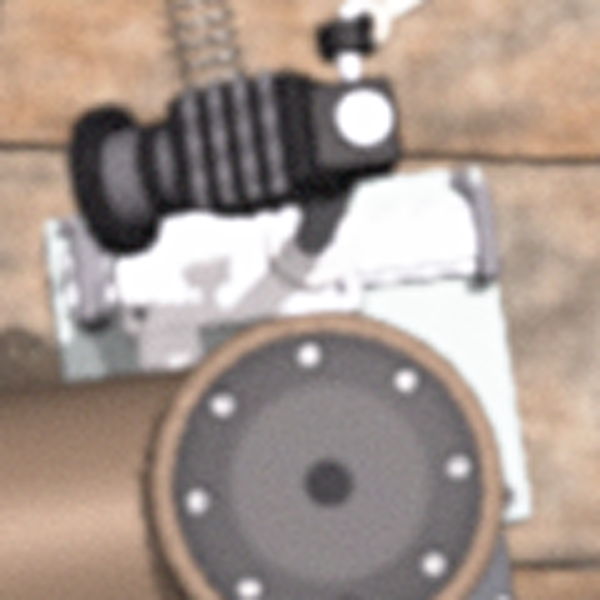

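View pics/s3.png

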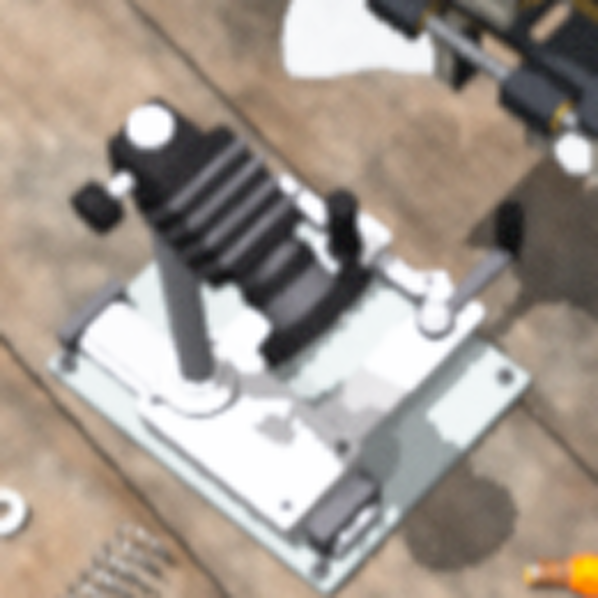

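Run:
```python
from h import *
import pickle;st=pickle.load(open('st3.pkl','rb'))
k=onz("wrist",(331,246),.094,st); print(k)
S=lambda x,y:(220+x/4.6,160+y/4.6)
print(onz("side",S(512,212),.094), tri([ray("wrist",(331,246),st),ray("side",S(512,212))]))
print("piv",tri([ray("wrist",(327,307),st),ray("side",S(436,316))]))
print("post",onz("side",S(342,203),.094))
# camera: white column cap, lens
```

```text
[ 0.4705 -0.1167  0.094 ]
[ 0.4736 -0.1121  0.094 ] (array([ 0.4716, -0.1155,  0.0882]), [0.0009614640879497846, 0.0009614640879497207])
piv (array([ 0.532 , -0.1079,  0.0548]), [0.0010531028667371367, 0.0010531028667371638])
post [ 0.5386 -0.1754  0.094 ]
```

Run:
```python
from h import *
T=lambda x,y:(325+x/5,160+y/5)
S=lambda x,y:(220+x/4.6,160+y/4.6)
t,s=T(105,180),S(318,313)
print(onz("top",t,.235),onz("side",s,.235),tri([ray("top",t),ray("side",s)]))
t,s=T(365,117),S(151,126); print("cap",tri([ray("top",t),ray("side",s)]))
rel((.4715,-.115,.073))
```

```text
[ 0.638  -0.0639  0.235 ] [ 0.6352 -0.068   0.235 ] (array([ 0.637 , -0.0644,  0.2417]), [0.0006748645555177211, 0.0006748645555176212])
cap (array([ 0.6513, -0.1617,  0.2975]), [0.0005039518725111931, 0.0005039518725112514])
t 4.7 pos [ 0.4731 -0.1241  0.1828] yaw 98.99225197632599 F [ 0.4723 -0.2354 -0.0048] w 0.04366761411004142 q6 -1.5692408421935309
(0.4715, -0.115, 0.073) -> [ 0.0099 -0.0003  0.1098]
```

```bash
python3 -m handwheel '[[[0.044,0.01,0,0.03,0],[0.044,0.01,0,0.06,0],[0.044,0.01,0,0.09,0],[0.044,0.01,0,0.11,0],[0.044,0.01,0,0.11,0],[0.014,0.01,0,0.11,0],[0.014,0.01,0,0.11,0],[0.014,0.01,0,0.11,0],[0.014,0.01,0,0.11,0]]]' 10; python3 -c "
from h import *
rel()
cv2.imwrite('pics/w4.png',grab_frame('wrist'))"
```

```text
t: 5.45
eef_pos: [0.4728, -0.1149, 0.0741]
ee_rot: [3.138, 0.006, 1.728]
force: [-0.2, 0.5, 0.5]
width: 0.0225
t 5.45 pos [ 0.4728 -0.1149  0.0741] yaw 98.98448041669552 F [-0.1787  0.5065  0.4859] w 0.022539429209985844 q6 -1.5928825993960123
```

View pics/w4.png

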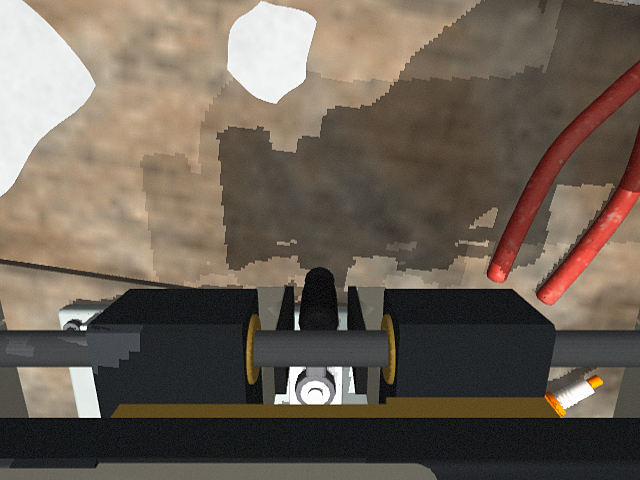

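Knob sits between the jaws, fingers still closing (22 mm). Now finish closing and follow the arc.

```bash
python3 -m handwheel '[[[0.012,0,0,0,0],[0.012,0,0,0,0],[0.012,0.008,0.001,0,0],[0.012,0.016,0.003,0,0],[0.012,0.023,0.0055,0,0],[0.012,0.03,0.009,0,0],[0.012,0.036,0.013,0,0],[0.012,0.042,0.018,0,0],[0.012,0.047,0.024,0,0],[0.012,0.051,0.03,0,0],[0.012,0.055,0.037,0,0],[0.012,0.058,0.044,0,0],[0.012,0.059,0.05,0,0],[0.012,0.06,0.056,0,0],[0.012,0.06,0.06,0,0],[0.012,0.06,0.064,0,0],[0.012,0.06,0.064,0,0]]]' 10; python3 -c "
from h import *
rel()
cv2.imwrite('pics/w5.png',grab_frame('wrist'))"
```

```text
t: 6.92
eef_pos: [0.5219, -0.0488, 0.0722]
ee_rot: [-3.134, 0.009, 1.727]
force: [-10.0, -19.0, 3.7]
width: 0.0155
t 6.9167 pos [ 0.5219 -0.0488  0.0722] yaw 98.9213298106658 F [-10.0387 -19.0245   3.6728] w 0.015531148849284266 q6 -1.7109736239667854
```

View pics/w5.png

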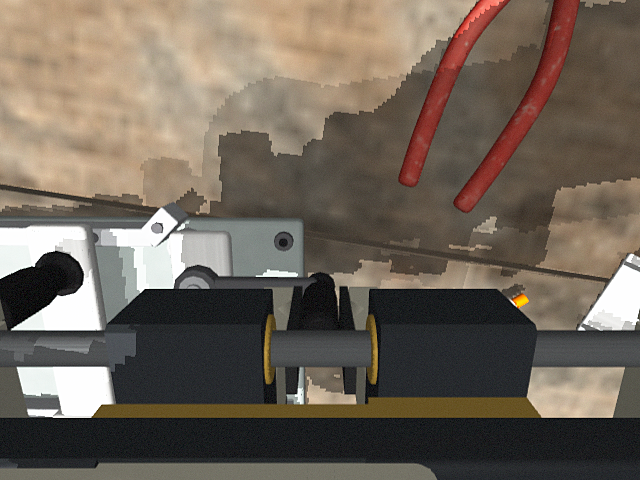

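```bash
python3 -m handwheel '[[[0.03,0,-0.002,0,0],[0.03,0,-0.002,0,0],[0.03,0,-0.002,0,0],[0.03,0,-0.002,-0.03,0],[0.03,0,-0.004,-0.065,0],[0.04,0,-0.01,-0.1,0],[0.04,0,-0.015,-0.13,0],[0.04,0,-0.02,-0.15,0]]]' 10; python3 -c "
from h import *
rel((.48,.05,.26),(.53,.217,.24),yaw=-104)
t=grab_frame('top');cv2.imwrite('pics/t6.png',t)
t=grab_frame('side');cv2.imwrite('pics/s6.png',cv2.resize(t[160:290,220:350],None,fx=4.6,fy=4.6,interpolation=cv2.INTER_CUBIC))"
```

```text
t: 7.63
eef_pos: [0.5051, -0.0493, 0.2263]
ee_rot: [-3.14, 0.009, 1.728]
force: [0.5, 1.5, -0.4]
width: 0.0393
t 7.6333 pos [ 0.5051 -0.0493  0.2263] yaw 98.9868971971691 F [ 0.4961  1.4717 -0.374 ] w 0.03927637216388634 q6 -1.7149771076771148
(0.48, 0.05, 0.26) -> [ 0.1017 -0.0093 -0.0346]
(0.53, 0.217, 0.24) -> [ 0.259   0.0662 -0.0161]
turn -157.01310280283087
```

View pics/s6.png

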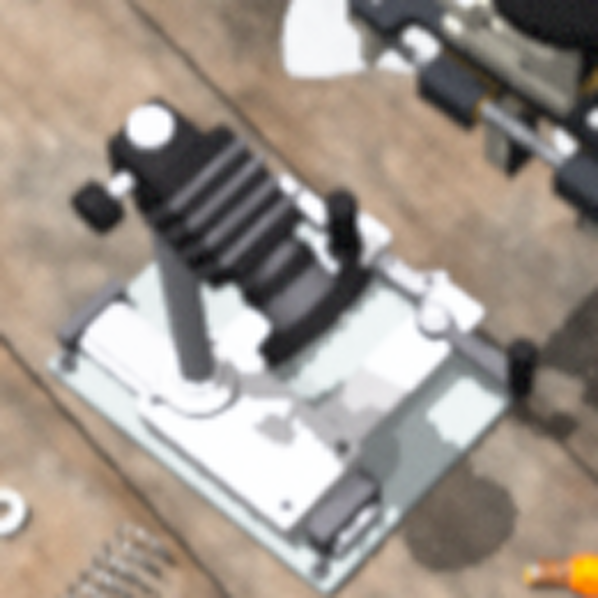

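```bash
python3 -m handwheel '[[[0.044,0.03,-0.005,-0.02,0],[0.044,0.065,-0.01,-0.035,0],[0.044,0.1,-0.01,-0.035,-5],[0.044,0.125,0,-0.035,-12],[0.044,0.15,0.012,-0.035,-19],[0.044,0.175,0.025,-0.03,-26],[0.044,0.2,0.04,-0.03,-33],[0.044,0.22,0.05,-0.025,-40],[0.044,0.24,0.058,-0.02,-47],[0.044,0.259,0.066,-0.016,-54],[0.044,0.259,0.066,-0.016,-61],[0.044,0.259,0.066,-0.016,-68],[0.044,0.259,0.066,-0.016,-75],[0.044,0.259,0.066,-0.016,-82],[0.044,0.259,0.066,-0.016,-89],[0.044,0.259,0.066,-0.016,-96],[0.044,0.259,0.066,-0.016,-103],[0.044,0.259,0.066,-0.016,-110],[0.044,0.259,0.066,-0.016,-117],[0.044,0.259,0.066,-0.016,-124]]]'; python3 -c "
from h import *
rel((.50,.217,.24),yaw=-104)"
```

```text
t: 9.4
eef_pos: [0.5308, 0.2182, 0.2404]
ee_rot: [-3.134, -0.002, -2.384]
force: [-0.7, -0.7, 0.7]
width: 0.0442
t 9.4 pos [0.5308 0.2182 0.2404] yaw -136.6207011844657 F [-0.7424 -0.6514  0.6694] w 0.04415815198532111 q6 0.017724014459035615
(0.5, 0.217, 0.24) -> [0.0232 0.0202 0.0003]
turn -32.6207011844657
```

```bash
python3 -m handwheel '[[[0.044,0,0,0,-7],[0.044,0,0,0,-14],[0.044,0,0,0,-21],[0.044,0,0,0,-28],[0.044,0,0,0,-32.6],[0.044,0,0,0,-32.6],[0.044,0,0,0,-32.6]]]'; python3 -c "
from h import *
rel()
st=arm.get_state()
import pickle;pickle.dump(st,open('st7.pkl','wb'))
cv2.imwrite('pics/w7.png',grab_frame('wrist'))"
```

```text
t: 9.98
eef_pos: [0.5309, 0.219, 0.2399]
ee_rot: [-3.137, -0.006, -1.818]
force: [0.3, -0.5, -0.0]
width: 0.044
t 9.9833 pos [0.5309 0.219  0.2399] yaw -104.1517194166375 F [ 0.2523 -0.5024 -0.0082] w 0.043961066522626005 q6 0.5839198287051982
```

View pics/w7.png

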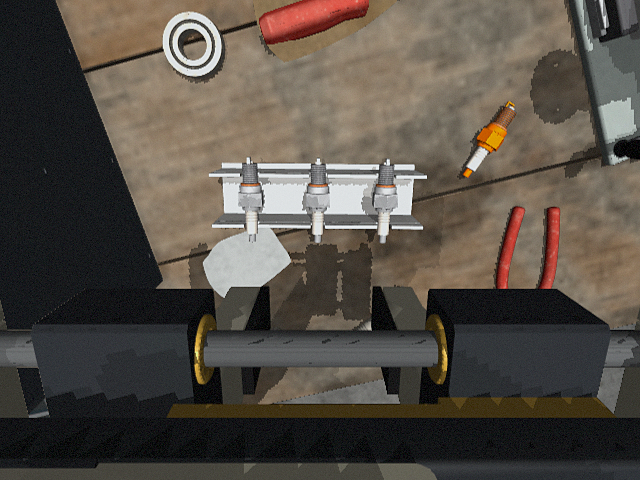

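Run:
```python
import cv2
w=cv2.imread("pics/w7.png"); cv2.imwrite("pics/w7c.png",cv2.resize(w[145:255,205:435],None,fx=3.4,fy=3.4,interpolation=cv2.INTER_CUBIC))
```

```text
(no output)
```

View pics/w7c.png

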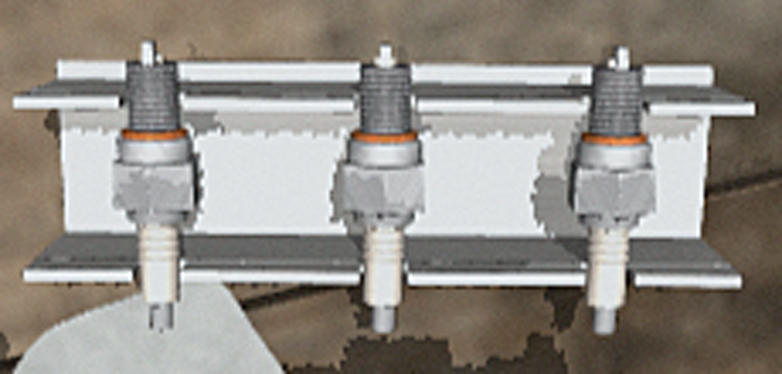

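Run:
```python
from h import *
import pickle;st=pickle.load(open('st7.pkl','rb'))
W=lambda x,y:(205+x/3.4,145+y/3.4)
tip=onz("wrist",W(386,42),.045,st);te=onz("wrist",W(382.5,331),.045,st);hx=onz("wrist",W(382,187),.055,st)
d=tip-te;L=np.linalg.norm(d);d/=L
h=te+d*.04
print(tip,te,L,np.degrees(np.arctan2(d[1],d[0])),"hex",h,tip-d*.0365,hx)
for a,b in(((148,42),(160,330)),((621,47),(603,332))):
    A=onz("wrist",W(*a),.045,st);B=onz("wrist",W(*b),.045,st);print("nb",A,B)
e1=onz("wrist",W(15,101),.05,st);e2=onz("wrist",W(755,108),.05,st);print("edge",e1,e2,np.linalg.norm(e1-e2),np.degrees(np.arctan2(*(e2-e1)[1::-1])))
e1=onz("wrist",W(25,277),.05,st);e2=onz("wrist",W(740,283),.05,st);print("edgeb",e1,e2,np.linalg.norm(e1-e2),np.degrees(np.arctan2(*(e2-e1)[1::-1])))
rel((h[0],h[1],.1),(h[0],h[1],.03))
```

```text
[0.5795 0.2065 0.045 ] [0.5048 0.2265 0.045 ] 0.07726594711651001 -14.937581475367873 hex [0.5435 0.2161 0.045 ] [0.5442 0.2159 0.045 ] [0.545  0.2164 0.055 ]
nb [0.5945 0.2657 0.045 ] [0.52   0.2851 0.045 ]
nb [0.5635 0.1482 0.045 ] [0.4898 0.1682 0.045 ]
edge [0.5887 0.3021 0.05  ] [0.5405 0.1186 0.05  ] 0.18971967891122846 -104.73620277457668
edgeb [0.544  0.3143 0.05  ] [0.4957 0.1305 0.05  ] 0.19004100957735023 -104.74021677222558
t 10.0333 pos [0.5308 0.2189 0.24  ] yaw -104.17073109205744 F [-0.4507  0.0933  0.6846] w 0.04405235885366765 q6 0.5836240161455916
(np.float64(0.5434961640661723), np.float64(0.21614432000749675), 0.1) -> [-0.0013 -0.0122  0.1401]
(np.float64(0.5434961640661723), np.float64(0.21614432000749675), 0.03) -> [-0.0017 -0.0119  0.2101]
```

```bash
python3 -m handwheel '[[[0.04,-0.0013,-0.012,0.03,0.6],[0.04,-0.0013,-0.012,0.07,0.6],[0.04,-0.0013,-0.012,0.1,0.6],[0.04,-0.0013,-0.012,0.13,0.6],[0.04,-0.0013,-0.012,0.13,0.6]]]'; python3 -c "
from h import *
rel((.544,.216,.027),yaw=-104.74)"
```

```text
t: 10.45
eef_pos: [0.54, 0.2143, 0.1041]
ee_rot: [3.14, -0.013, -1.832]
force: [-1.1, -1.4, -0.6]
width: 0.0399
t 10.45 pos [0.54   0.2143 0.1041] yaw -104.97960112736449 F [-1.084  -1.449  -0.5613] w 0.039940308517375754 q6 0.5865244228270002
(0.544, 0.216, 0.027) -> [-0.0036 -0.0036  0.077 ]
turn -0.23960112736449446
```

```bash
python3 -m handwheel '[[[0.04,-0.002,-0.0036,0.01,0],[0.04,-0.002,-0.0036,0.025,0],[0.04,-0.002,-0.0036,0.045,0],[0.04,-0.002,-0.0036,0.06,0],[0.04,-0.002,-0.0036,0.072,0],[0.04,-0.002,-0.0036,0.076,0],[0.04,-0.002,-0.0036,0.076,0]]]'; python3 -c "
from h import *
rel((.544,.216,.027),yaw=-104.74)
cv2.imwrite('pics/w8.png',grab_frame('wrist'))"
```

```text
t: 11.03
eef_pos: [0.544, 0.2147, 0.0281]
ee_rot: [3.14, -0.013, -1.833]
force: [0.5, -0.8, 0.1]
width: 0.0398
t 11.0333 pos [0.544  0.2147 0.0281] yaw -105.01157751027976 F [ 0.5489 -0.7863  0.1041] w 0.03979565841947609 q6 0.5882145779627841
(0.544, 0.216, 0.027) -> [-0.0013  0.0004  0.0011]
turn -0.2715775102797693
```

View pics/w8.png

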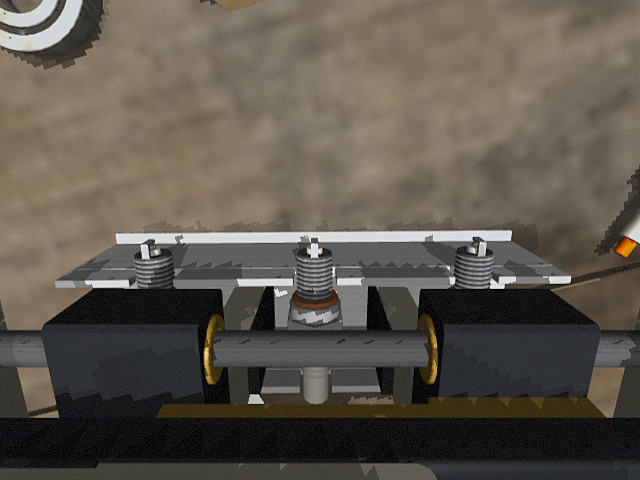

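```bash
python3 -m handwheel '[[[0.04,-0.0013,0,0,0],[0.012,-0.0013,0,0,0],[0.012,-0.0013,0,0,0],[0.012,-0.0013,0,0,0],[0.012,-0.0013,0,0,0],[0.012,-0.0013,0,0,0],[0.012,-0.0013,0,0,0],[0.012,-0.0013,0,0,0]]]' 12; python3 -m handwheel '[[[0.012,0,0,-0.01,0],[0.012,0,0,-0.03,0],[0.012,0,0,-0.05,0],[0.012,0,0,-0.07,0],[0.012,0,0,-0.07,0]]]';python3 -c "
from h import *
rel()
cv2.imwrite('pics/w9.png',grab_frame('wrist'))
t=grab_frame('side');cv2.imwrite('pics/s9.png',cv2.resize(t[230:390,320:480],None,fx=3.7,fy=3.7,interpolation=cv2.INTER_CUBIC))"
```

```text
t: 11.75
eef_pos: [0.545, 0.2163, 0.0292]
ee_rot: [3.141, -0.012, -1.832]
force: [0.2, 0.6, 4.3]
width: 0.0205
t: 12.17
eef_pos: [0.5472, 0.2183, 0.1037]
ee_rot: [-3.138, -0.007, -1.832]
force: [1.0, 0.9, 0.3]
width: 0.0205
t 12.1667 pos [0.5472 0.2183 0.1037] yaw -104.93912658532282 F [0.9624 0.8823 0.2512] w 0.020529429172549418 q6 0.5881039545049446
```

View pics/w9.png

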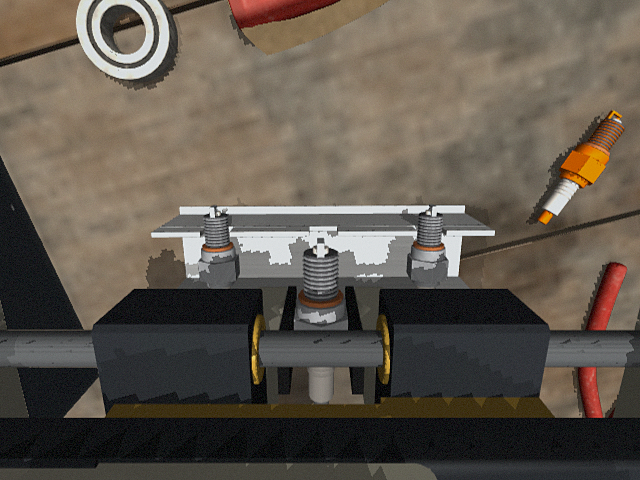

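View pics/s9.png

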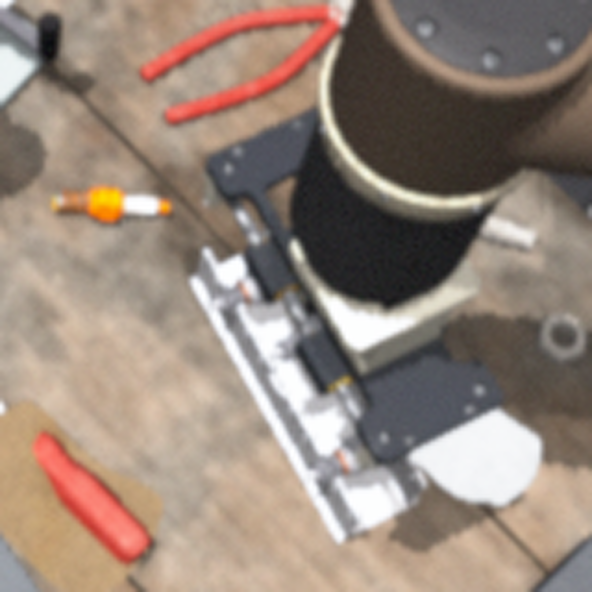

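```bash
python3 -c "
from h import *
rel((.4842,.2008,.1),(.4842,.2008,.06),(.4842,.2008,.0253),yaw=-104.74)"
```

```text
t 12.2667 pos [0.5454 0.2174 0.1003] yaw -104.99280784961431 F [ 0.4704 -0.9888 -0.7371] w 0.02037130038039876 q6 0.5880903417490374
(0.4842, 0.2008, 0.1) -> [0.0319 0.0548 0.0006]
(0.4842, 0.2008, 0.06) -> [0.0315 0.0548 0.0406]
(0.4842, 0.2008, 0.0253) -> [0.0311 0.0549 0.0753]
turn -0.252807849614328
```

```bash
python3 -m handwheel '[[[0.012,0.01,0.02,0,0],[0.012,0.025,0.04,0,0],[0.012,0.032,0.0548,0,0],[0.012,0.032,0.0548,0.02,0],[0.012,0.032,0.0548,0.04,0],[0.012,0.032,0.0548,0.04,0]]]'; python3 -c "
from h import *
rel((.4842,.2008,.06),(.4842,.2008,.0253),yaw=-104.74)
cv2.imwrite('pics/w10.png',grab_frame('wrist'))"
```

```text
t: 12.77
eef_pos: [0.4813, 0.1983, 0.057]
ee_rot: [3.138, -0.015, -1.833]
force: [-1.0, -0.9, -1.7]
width: 0.0204
t 12.7667 pos [0.4813 0.1983 0.057 ] yaw -105.04084502232476 F [-1.0455 -0.8951 -1.6869] w 0.02036185348257105 q6 0.5317714642543512
(0.4842, 0.2008, 0.06) -> [-0.0032 -0.0021 -0.003 ]
(0.4842, 0.2008, 0.0253) -> [-0.0037 -0.0022  0.0317]
turn -0.30084502232477917
```

View pics/w10.png

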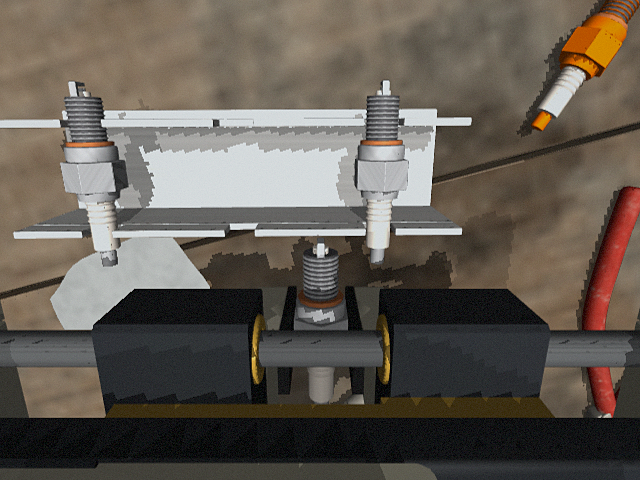

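```bash
python3 -m handwheel '[[[0.012,-0.0035,-0.0025,0,0],[0.012,-0.0035,-0.0025,0.004,0],[0.012,-0.0035,-0.0025,0.008,0],[0.012,-0.0035,-0.0025,0.012,0],[0.012,-0.0035,-0.0025,0.016,0],[0.012,-0.0035,-0.0025,0.020,0],[0.012,-0.0035,-0.0025,0.024,0],[0.012,-0.0035,-0.0025,0.028,0],[0.012,-0.0035,-0.0025,0.031,0],[0.012,-0.0035,-0.0025,0.032,0]]]'; python3 -c "
from h import *
rel((.4842,.2008,.0253),yaw=-104.74)
cv2.imwrite('pics/w11.png',grab_frame('wrist'))"
```

```text
t: 13.65
eef_pos: [0.4856, 0.2011, 0.0261]
ee_rot: [3.139, -0.014, -1.833]
force: [0.2, 0.8, 1.2]
width: 0.0203
t 13.65 pos [0.4856 0.2011 0.0261] yaw -105.0015278098929 F [0.1521 0.7944 1.2021] w 0.020331776851728586 q6 0.5320088950988867
(0.4842, 0.2008, 0.0253) -> [0.0007 0.0012 0.0009]
turn -0.26152780989292523
```

View pics/w11.png

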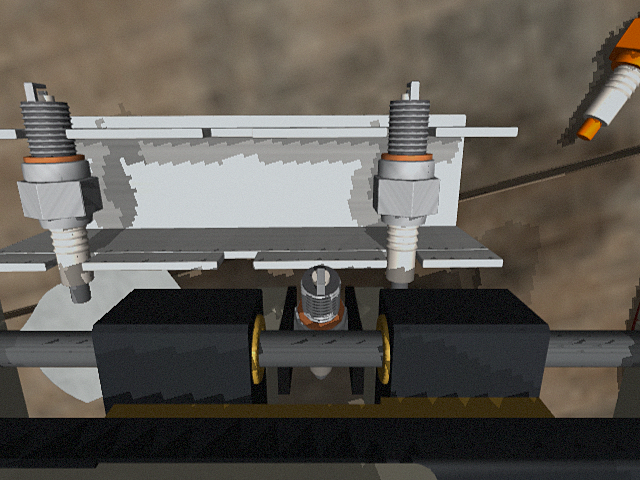

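```bash
cat >> h.py <<'E'
def tilt(uv,L=.0365,hx=(0,0,-.016)):
    T=np.array(camera_params("wrist")["tool_from_camera"]);K=np.array(camera_params("wrist")["intrinsics"])
    d=T[:3,:3]@np.linalg.inv(K)@np.array([uv[0],uv[1],1.]);d/=np.linalg.norm(d);C=T[:3,3]-np.array(hx)
    b=d@C;c=C@C-L*L;D=b*b-c
    if D<0: print("neg",D, "closest", np.sqrt(C@C-b*b)); D=0
    for s in(-b-np.sqrt(D),-b+np.sqrt(D)):
        p=C+s*d; print("tip-hex in tool",p,"tilt up deg",np.degrees(np.arctan2(-p[2],-p[1])))
E
python3 - <<'E'
from h import *
tilt((320,243));tilt((319,242));tilt((321,268))
w=cv2.imread("pics/w11.png"); cv2.imwrite("pics/w11c.png",cv2.resize(w[250:410,260:380],None,fx=5,fy=3.75 and 5)[:600*2] if 0 else cv2.resize(w[255:405,250:390],None,fx=4,fy=4,interpolation=cv2.INTER_CUBIC))
E
```

```text
tip-hex in tool [ 0.0004 -0.0359 -0.0067] tilt up deg 10.618995464303163
tip-hex in tool [ 0.0004 -0.0264  0.0252] tilt up deg -43.655675596733104
tip-hex in tool [ 0.0001 -0.036  -0.0059] tilt up deg 9.365862645949584
tip-hex in tool [-0.     -0.0271  0.0245] tilt up deg -42.113914595939356
tip-hex in tool [ 0.0008 -0.031  -0.0193] tilt up deg 31.870867781032207
tip-hex in tool [ 0.0009 -0.0112  0.0347] tilt up deg -72.09310044881649
```

View pics/w11c.png

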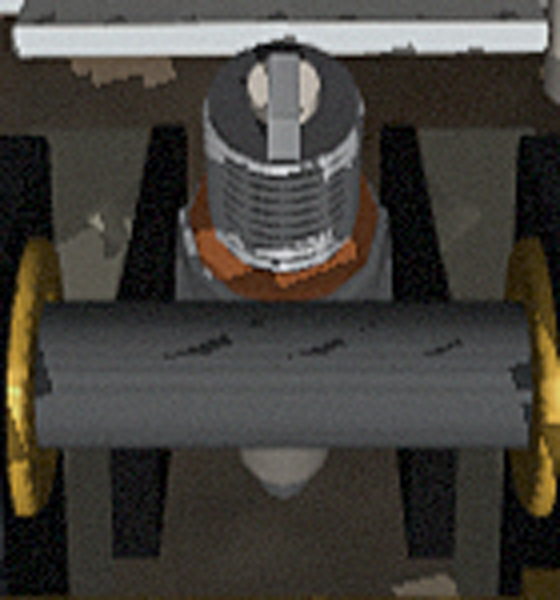

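```bash
python3 - <<'E'
from h import *
# thread end face centre at 31mm: image center between front rim top (283,40) & bottom(283,160)
for L,uv in((.031,(250+283/4,255+101/4)),(.0365,(321,255+78/4)),(.0365,(321,255+95/4))):
    for hz in(-.016,-.018): print(L,uv,hz); tilt(uv,L,(0,0,hz))
E
python3 - <<'E'
import cv2
w=cv2.imread("pics/w10.png"); cv2.imwrite("pics/w10c.png",cv2.resize(w[235:385,250:390],None,fx=4,fy=4,interpolation=cv2.INTER_CUBIC))
E
```

```text
0.031 (320.75, 280.25) -0.016
tip-hex in tool [ 0.0007 -0.0258 -0.0172] tilt up deg 33.613284851912155
tip-hex in tool [ 0.0008 -0.0068  0.0302] tilt up deg -77.34069044570862
0.031 (320.75, 280.25) -0.018
tip-hex in tool [ 0.0007 -0.0263 -0.0164] tilt up deg 31.92470161467471
tip-hex in tool [ 0.0008 -0.0077  0.03  ] tilt up deg -75.65203540157789
0.0365 (321, 274.5) -0.016
tip-hex in tool [ 0.0008 -0.0295 -0.0214] tilt up deg 35.96893187324087
tip-hex in tool [ 0.0009 -0.0076  0.0357] tilt up deg -78.05304420538359
0.0365 (321, 274.5) -0.018
tip-hex in tool [ 0.0008 -0.03   -0.0207] tilt up deg 34.61419219501315
tip-hex in tool [ 0.0009 -0.0084  0.0355] tilt up deg -76.69822204787074
0.0365 (321, 278.75) -0.016
tip-hex in tool [ 0.0008 -0.0286 -0.0227] tilt up deg 38.49621236947971
tip-hex in tool [ 0.0009 -0.0052  0.0361] tilt up deg -81.79503037439963
0.0365 (321, 278.75) -0.018
tip-hex in tool [ 0.0008 -0.0291 -0.022 ] tilt up deg 37.151266866352465
tip-hex in tool [ 0.0009 -0.0061  0.036 ] tilt up deg -80.44999903721413
```

View pics/w10c.png

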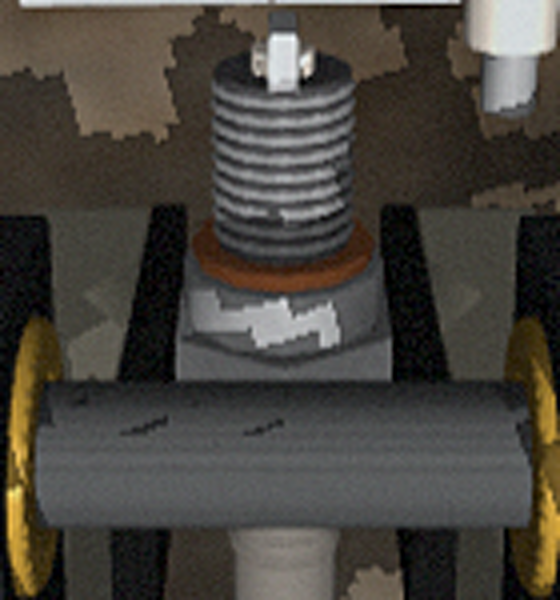

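```bash
python3 -m handwheel '[[[0.012,0,0,0,0],[0.012,0,0,-0.01,0],[0.012,0,0,-0.03,0],[0.012,0,0,-0.06,0],[0.012,0,0,-0.09,0],[0.012,0,0,-0.12,0],[0.012,0,0,-0.15,0],[0.012,0,0,-0.18,0],[0.012,0,0,-0.18,0]]]' 30; python3 -c "
from h import *
rel((.55,.14,.2),(.612,.1,.2),yaw=-171.2)
cv2.imwrite('pics/w12.png',grab_frame('wrist'))"
```

```text
t: 14.45
eef_pos: [0.4892, 0.2049, 0.2133]
ee_rot: [-3.137, -0.007, -1.832]
force: [1.1, 1.1, 0.5]
width: 0.0202
t 14.45 pos [0.4892 0.2049 0.2133] yaw -104.95562487041298 F [1.1191 1.0649 0.5322] w 0.020237808591103617 q6 0.5339038602002478
(0.55, 0.14, 0.2) -> [ 0.0469 -0.0755  0.0139]
(0.612, 0.1, 0.2) -> [ 0.0696 -0.1457  0.0144]
turn 66.24437512958701
```

View pics/w12.png

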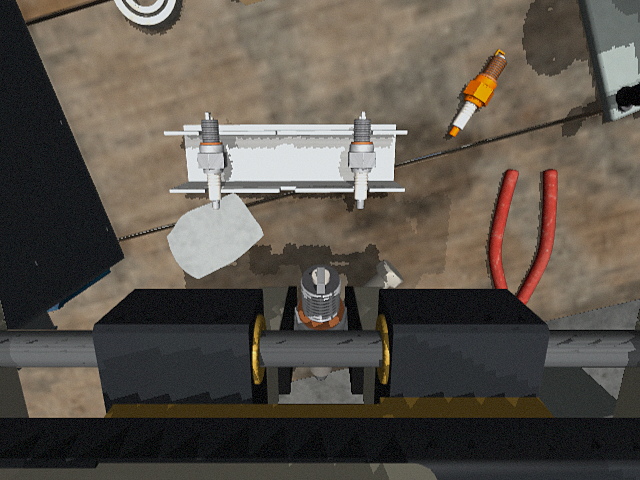

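```bash
python3 -m handwheel '[[[0.012,0.01,-0.02,0,7],[0.012,0.022,-0.04,0,14],[0.012,0.035,-0.06,0,21],[0.012,0.045,-0.075,0.005,28],[0.012,0.052,-0.095,0.01,35],[0.012,0.06,-0.115,0.014,42],[0.012,0.065,-0.13,0.014,49],[0.012,0.0696,-0.1457,0.014,56],[0.012,0.0696,-0.1457,0.014,63],[0.012,0.0696,-0.1457,0.014,66.2],[0.012,0.0696,-0.1457,0.014,66.2],[0.012,0.0696,-0.1457,0.014,66.2]]]'
python3 - <<'E'
from h import *
rel((.6145,.0786,.160),(.6214,.0344,.160),yaw=-171.2)
cv2.imwrite('pics/w13.png',grab_frame('wrist'))
t=grab_frame('top');cv2.imwrite('pics/t13.png',cv2.resize(t[150:290,250:430],None,fx=4,fy=4,interpolation=cv2.INTER_CUBIC))
t=grab_frame('side');cv2.imwrite('pics/s13.png',cv2.resize(t[150:310,220:400],None,fx=3.7,fy=3.7,interpolation=cv2.INTER_CUBIC))
E
```

```text
t: 15.5
eef_pos: [0.6102, 0.0992, 0.1967]
ee_rot: [-3.133, -0.003, -2.986]
force: [-0.3, -0.0, -0.5]
width: 0.0203
t 15.5 pos [0.6102 0.0992 0.1967] yaw -171.07754311062854 F [-0.2869 -0.0297 -0.5485] w 0.020258497683085297 q6 -0.329179980343928
(0.6145, 0.0786, 0.16) -> [-0.0012 -0.0207  0.0369]
(0.6214, 0.0344, 0.16) -> [-0.0011 -0.0654  0.0373]
turn 0.12245688937144905
```

View pics/t13.png

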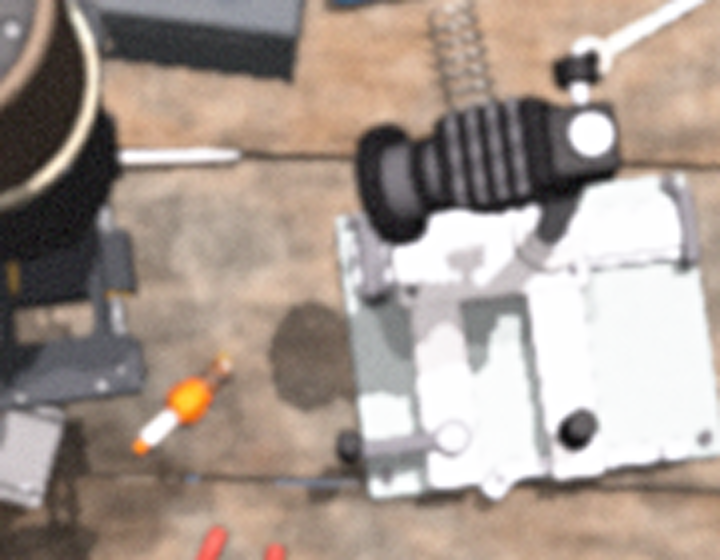

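View pics/s13.png

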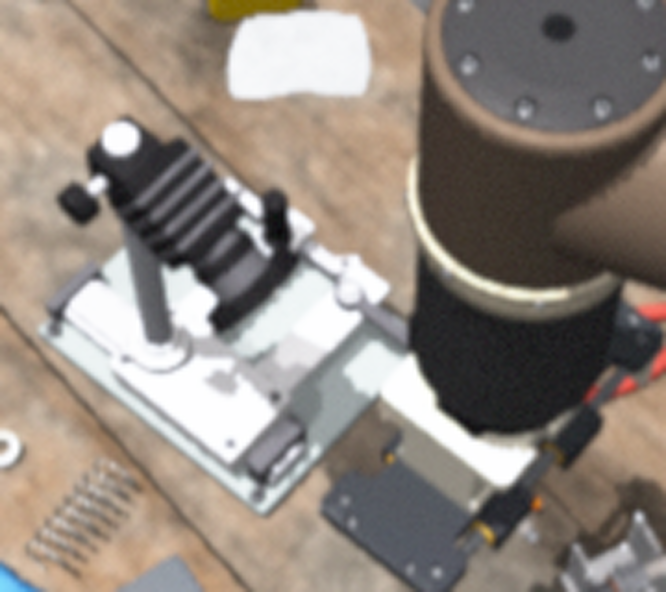

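View pics/w13.png

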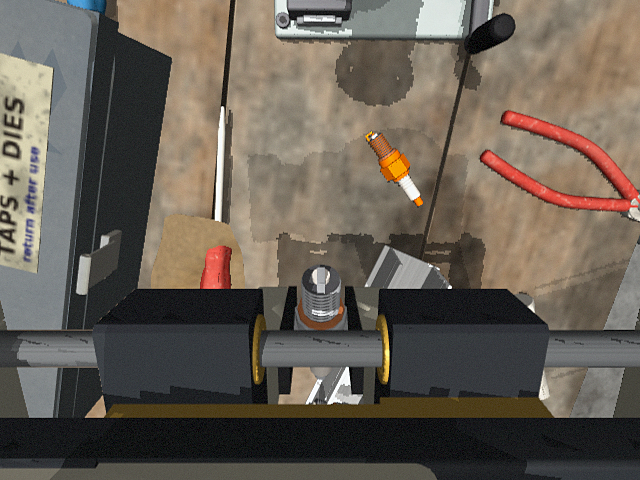

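Run:
```python
from h import *
look=np.array([-.153,.988,0]);lat=np.array([.988,.153,0])
for uv in((390,183),(385,183)):
    p=onz("top",(250+uv[0]/4,150+uv[1]/4),.235);print(p,"fwd",p@look,"lat",p@lat)
# predicted ring outline for check
for C in((.6368,-.065,.235),(.638,-.0675,.235)):
    C=np.array(C);n=look*.866+np.array([0,0,-.5]);up=look*.5+np.array([0,0,.866])
    a=np.linspace(0,2*np.pi,60);P=[C+.032*(np.cos(t)*lat+np.sin(t)*up) for t in a]
    q=np.array([proj("top",p) for p in P]);q=(q-[250,150])*4;print("top ext",q.min(0),q.max(0))
    q=np.array([proj("side",p) for p in P]);q=(q-[220,150])*3.7;print("side ext",q.min(0),q.max(0),"c",(proj("side",C)-[220,150])*3.7)
```

```text
[ 0.6386 -0.0669  0.235 ] fwd -0.16384718727344685 lat 0.6206844410475216
[ 0.6385 -0.0644  0.235 ] fwd -0.16135064596721807 lat 0.6210018428639025
top ext [353.9043 124.2727] [416.9133 248.5903]
side ext [214.9051 255.584 ] [299.2996 332.4273] c [256.9967 293.814 ]
top ext [359.0348 122.0839] [421.8308 246.3761]
side ext [210.4854 253.8818] [294.8242 330.6791] c [252.5525 292.0902]
```

```bash
python3 -c "
from h import *
rel((.6227,.0321,.1595),yaw=-171.2)"
python3 -m handwheel '[[[0.012,-0.001,-0.005,0.01,0],[0.012,-0.002,-0.01,0.02,0],[0.012,-0.002,-0.015,0.03,0],[0.012,-0.002,-0.02,0.037,0],[0.012,-0.002,-0.03,0.037,0],[0.012,-0.002,-0.04,0.037,0],[0.012,-0.002,-0.05,0.037,0],[0.012,-0.002,-0.05,0.037,0]]]' 30;  python3 - <<'E'
from h import *
rel((.6227,.0321,.1595),yaw=-171.2)
cv2.imwrite('pics/w14.png',grab_frame('wrist'))
t=grab_frame('top');cv2.imwrite('pics/t14.png',cv2.resize(t[150:290,250:430],None,fx=4,fy=4,interpolation=cv2.INTER_CUBIC))
t=grab_frame('side');cv2.imwrite('pics/s14.png',cv2.resize(t[150:310,220:400],None,fx=3.7,fy=3.7,interpolation=cv2.INTER_CUBIC))
E
```

```text
t 15.65 pos [0.6104 0.0995 0.1972] yaw -171.07836371688663 F [ 0.1808  0.5223 -0.4385] w 0.019962354376627852 q6 -0.3297334669820936
(0.6227, 0.0321, 0.1595) -> [-0.0017 -0.0682  0.0383]
turn 0.12163628311336083
t: 16.32
eef_pos: [0.6206, 0.048, 0.1611]
ee_rot: [-3.133, -0.002, -2.987]
force: [0.0, 0.0, -0.6]
width: 0.0203
t 16.3167 pos [0.6206 0.048  0.1611] yaw -171.161226722271 F [ 0.0151  0.0035 -0.6424] w 0.020280655081431426 q6 -0.24632605989851253
(0.6227, 0.0321, 0.1595) -> [ 0.0004 -0.0161  0.0017]
turn 0.03877327772897843
```

View pics/t14.png

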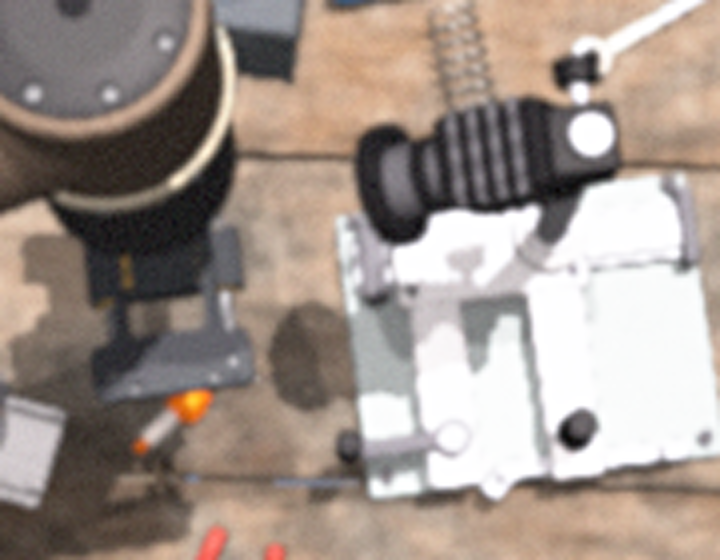

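View pics/s14.png

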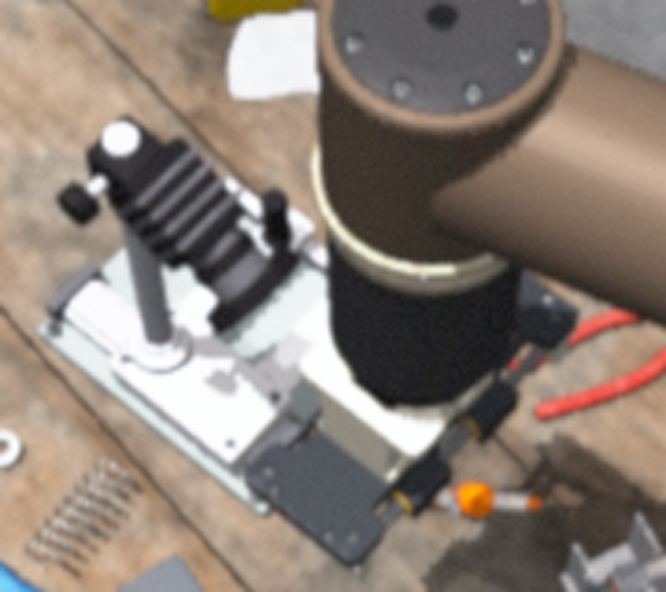

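View pics/w14.png

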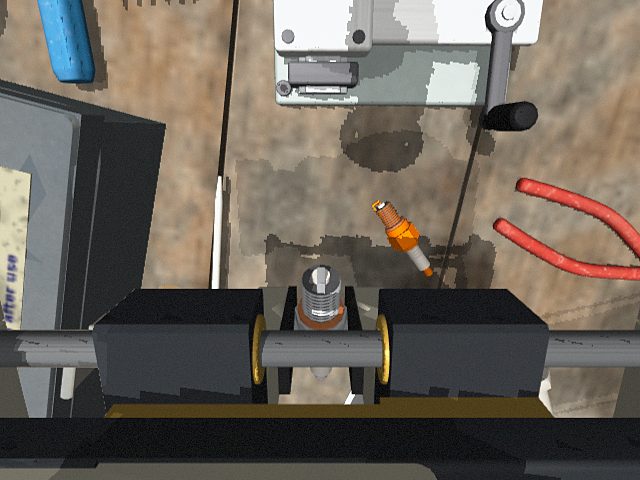

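```bash
python3 -m handwheel '[[[0.012,0,-0.004,0.001,0],[0.012,0,-0.008,0.0015,0],[0.012,0.0004,-0.012,0.0017,0],[0.012,0.0004,-0.016,0.0017,0],[0.012,0.0004,-0.016,0.0017,0],[0.012,0.0004,-0.016,0.0017,0]]]' 30;  python3 - <<'E'
from h import *
rel((.6227,.0321,.1595),yaw=-171.2)
w=grab_frame('wrist');cv2.imwrite('pics/w15.png',cv2.resize(w[255:405,250:390],None,fx=4,fy=4,interpolation=cv2.INTER_CUBIC))
cv2.imwrite('pics/w15f.png',w)
t=grab_frame('top');cv2.imwrite('pics/t15.png',cv2.resize(t[150:290,250:430],None,fx=4,fy=4,interpolation=cv2.INTER_CUBIC))
E
```

```text
t: 16.97
eef_pos: [0.6225, 0.0336, 0.1595]
ee_rot: [-3.133, -0.002, -2.987]
force: [-0.5, 0.9, -0.2]
width: 0.0204
t 16.9667 pos [0.6225 0.0336 0.1595] yaw -171.14965577861324 F [-0.4519  0.8583 -0.19  ] w 0.020369314535084115 q6 -0.22195085667964398
(0.6227, 0.0321, 0.1595) -> [ 0.     -0.0015  0.    ]
turn 0.05034422138675154
```

View pics/t15.png

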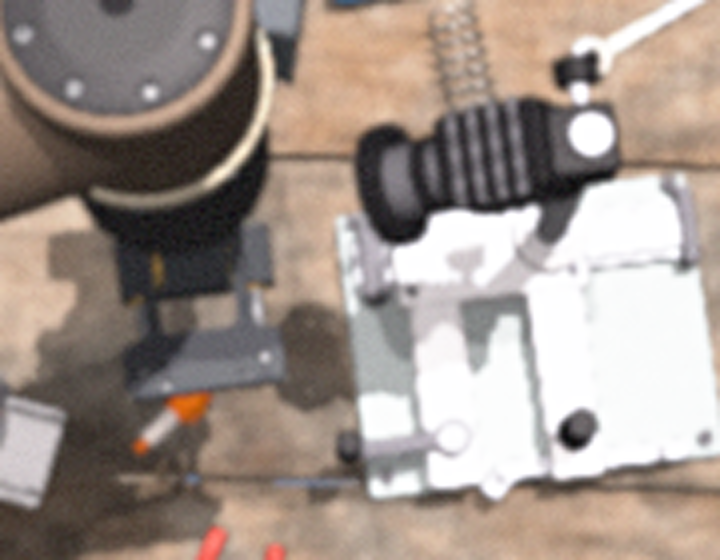

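View pics/w15.png

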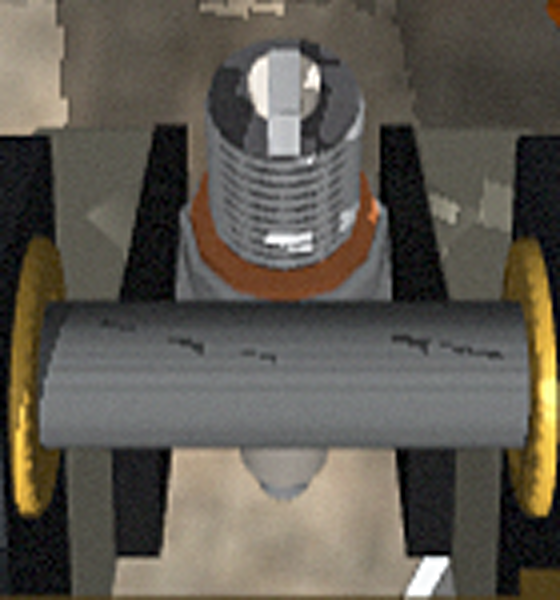

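View pics/w15f.png

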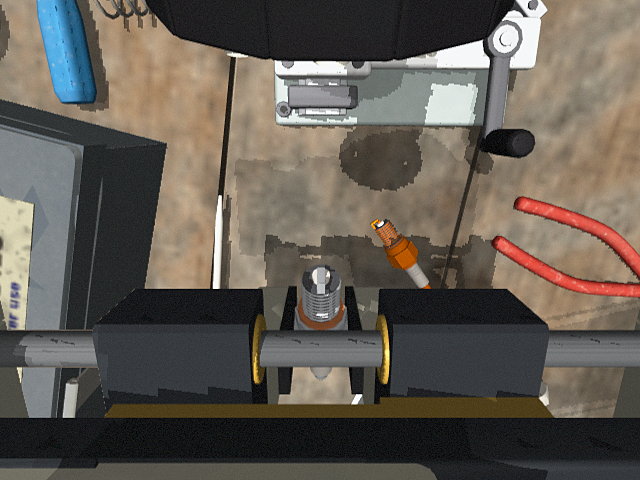

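Run:
```python
from h import *
st=arm.get_state()
look=np.array([-.153,.988,0]);lat=np.array([.988,.153,0])
C=np.array((.638,-.067,.235));up=look*.5+np.array([0,0,.866]);n=look*.866-np.array([0,0,.5])
for t in np.radians([30,50,70,90,110,130,150]): print(round(np.degrees(t)),proj("wrist",C+.032*(np.cos(t)*lat+np.sin(t)*up),st))
T=np.array(camera_params("wrist")["tool_from_camera"])
Rt=Ro.from_euler('xyz',st["ee_rot"]).as_matrix()
for th in(28,32,36):
  for hz in (-.016,-.018):
    th_=np.radians(th);hex_=st["eef_pos"]+Rt@np.array([0.0005,0,hz]);yv=Rt@np.array([0,-np.cos(th_),-np.sin(th_)])
    tip=hex_+.0365*yv;face=hex_+.031*yv;term=hex_-.04*yv
    print(th,hz,"cam xyz",(tip-C)@lat,(tip-C)@n,(tip-C)@up,"ang",np.degrees(np.arccos(-yv@n)),"hexz",hex_[2],"face px",(proj("wrist",face,st)-[250,255])*4,"term",(proj("wrist",term,st)-[250,255])*4,"collar12",(proj("wrist",hex_+.012*yv,st)-[250,255])*4)
```

```text
30 [147.3051   2.5219]
50 [179.5668  20.515 ]
70 [242.2051  34.512 ]
90 [325.3381  39.9584]
110 [408.1508  34.7685]
130 [469.9808  20.9792]
150 [501.2605   3.1116]
28 -0.016 cam xyz -0.00028684802579011936 0.08173834182394982 -0.0014092475884239753 ang 1.8814707667821826 hexz 0.1754950638716712 face px [290.5948  74.8892] term [288.3592 474.4944] collar12 [289.8519 207.6786]
28 -0.018 cam xyz -0.00028357384285413535 0.0807533456495955 0.0003313257879012346 ang 1.8814707667821826 hexz 0.1774949864993416 face px [290.7134  83.3463] term [288.4227 484.8399] collar12 [289.9503 217.0998]
32 -0.016 cam xyz -0.00028481405325375757 0.08176007578456579 0.0011381194604468585 ang 2.7295647376861707 hexz 0.1754950638716712 face px [290.6865  94.7102] term [288.2971 452.0159] collar12 [289.8812 215.1383]
32 -0.018 cam xyz -0.00028153987031777355 0.08077507961021146 0.0028786928367720613 ang 2.7295647376861707 hexz 0.1774949864993416 face px [290.8078 103.5475] term [288.3593 462.0227] collar12 [289.9803 224.6935]
36 -0.016 cam xyz -0.00028312116194929013 0.08195943232294503 0.003677730865680697 ang 6.584605304949057 hexz 0.1754950638716712 face px [290.773  116.0259] term [288.2408 429.2787] collar12 [289.9084 222.9904]
36 -0.018 cam xyz -0.00027984697901330786 0.08097443614859072 0.005418304242005907 ang 6.584605304949057 hexz 0.1774949864993416 face px [290.8969 125.2657] term [288.3019 438.9584] collar12 [290.0083 232.683 ]
```

```bash
python3 -m handwheel '[[[0.012,0,0,0,0],[0.012,0,0,0,0],[0.012,0,0,0,0],[0.012,0,0,0,0]]]' 30
python3 - <<'E'
from h import *
rel(); print(arm.get_state()['qd'])
s=grab_frame('wrist'); w=cv2.imread('pics/w15f.png'); print('mean diff plug',np.abs(s[255:330,295:345].astype(int)-w[255:330,295:345]).mean())
print(arm.job_done())
E
```

```text
t: 17.4
eef_pos: [0.6225, 0.034, 0.1595]
ee_rot: [-3.133, -0.002, -2.987]
force: [-0.5, -1.2, -0.7]
width: 0.0203
t 17.4 pos [0.6225 0.034  0.1595] yaw -171.1179436378935 F [-0.5071 -1.206  -0.6795] w 0.02028434541053052 q6 -0.22206165732756858
[-0.0004  0.0004 -0.001   0.0012  0.0013 -0.0007]
mean diff plug 7.168622222222222
the job is handed in; nothing more can be done
None
```

The job is done and handed in at about 17.5 s, with the middle plug still held in front of the lens.

- **Carriage:** I pushed it by its post until the force rose sharply to about 48 N on the fingers. The side picture then shows the carriage against the stop block.
- **Lever:** I gripped the knob and took it round the arc until it stopped. The TCP ended within 1 mm of the computed locked knob position. Later pictures show the arm pointing the way the camera looks.
- **Plug:** I gripped it by the hexagon with 12 N. The tool can only point down, so I pressed the thread on the rack's rear sheet to tilt the firing end up. I then tightened the grip to 30 N and moved the plug to the lens.

**Last checks**

| Quantity | Estimate |
|---|---|
| Tip distance from the glass | about 81 mm |
| Tip off the lens axis, sideways | about 1 mm |
| Tip off the lens axis, up and down | −1 to +5 mm |
| Plug tilt | 28 to 34° (30° wanted) |
| Plug against the lens axis | about 2 to 5° |
| Finger opening | 20.3 mm, steady |
| Joint speeds | near zero |

**Disagreements:**
- In the last wrist picture the ring light appeared about 20 px lower than predicted, so the lens may be about 4 mm further forward or higher than I took it. The tip would then be nearer 77 mm from the glass, or a few mm lower against the lens axis. Both are still inside the limits.
- My tilt estimates from different features of the plug also differ by a few degrees. Most lie between 28 and 34°; early readings of the electrode tip gave up to 38°.
- Comparing the plug in the last two wrist pictures gave a mean grey difference of 7. I took this as noise and did not look at that last picture.

The camera was not touched as far as the pictures and forces show. The left and right plugs were still in the rack when last in view, and no picture showed the things lying about moved.

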